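Set the router table's fence and stepped speed selector

ROBOT

A 7-joint arm with a two-finger parallel gripper is mounted at the origin on the work surface. World frame = base frame: x ahead of the robot, y to its left, z up, the work surface at z = 0. Lengths are in m, angles in rad, forces in N, time in s.
With the tool pointing down it reaches from about 0.4 to 0.875 m from the base axis. Payload 19.3 kg.
Tool frame: the origin (TCP) lies where the fingers leave the gripper's body, on its centre line; the fingertips stand bot.tip_reach ahead of it and the grasp point (between the pads) lies 54 mm ahead of it (bot.tip_reach is the distance from the TCP to the fingertips, in m); z points along the fingers, y is the line along which they close (so a half turn about z gives the same grasp; the last joint's range is limited). The gripper opens to 85 mm and grips with 20 to 120 N. Pads are 22 mm wide; open, the fingers measure 114 mm over their backs; the gripper's body (76 mm by 85 mm) begins 54 mm behind the grasp point. The pads swing forward as they close: fully open they stand 13 mm farther back than shut.
Start: joints at [1.091, 0.521, -0.036, 1.599, 0.021, 1.021, -0.113], TCP at [0.249, -0.573, 0.304] pointing down, gripper open.
Joint ranges: [-2.91, 2.91], [-0.3, 2.13], [-1.5, 1.42], [0.17, 2.43], [-1.26, 4.41], [0.16, 1.93], [-2.52, 2.52]. Speed limits (rad/s): [1.89, 1.89, 2.39, 2.39, 3.01, 3.01, 3.01].

INTERFACE

Orientations are given as [roll, pitch, yaw] about the fixed x, y, z axes, in that order (R = Rz(yaw) Ry(pitch) Rx(roll)).
In Python, from workcell import bot gives the robot as it stands. The module is installed in compiled form; this text tells all that it offers.
- The arm moves only by the shell command python3 -m jog 'ROWS' [FORCE]. ROWS is JSON, a list that holds one entry, the list of rows, each a list of 7 numbers: the shift along the tool's x, y, z in mm, then the turn, a rotation vector about the tool's x, y, z in rad, then the opening, from 0 (shut) to 1 (fully open). In form: [[[tx, ty, tz, wx, wy, wz, fingers], ...]]. A call has 1 to 5 rows; each row shifts and turns the commanded pose from where the row before left it, along the tool's axes as they then stand; what a row does not reach is not made up. A row lasts 1/10 s, in which the tool goes at most 50 mm and 8.59 degrees, less where a joint would pass 70% of its speed; a pose out of reach is approached as far as the arm can. A call is refused whole if a number of a shift passes 50 or a number of a turn 0.15, either way. A call with a gripper value outside its range is refused whole. The fingers move at their own pace and stop on an object; FORCE is the grip in N (left out, the last holds). Time passes only in rows, so rows that do not move let the fingers close. It gives the time, the measured TCP pose, the force, the opening and the grip force at its end, in the units of the state.
- bot.observe(): the state, without advancing time (a new reading comes with each control period).
- bot.grab_frame(name): name is "scene" or "top" or "wrist"; returns a dict with "img" (384x512x3 uint8, red, green, blue), "intrinsics" (3x3 intrinsics, pixels), "R" (3x3) and "t" (3): a world point X has camera coordinates R X + t; the wrist camera has in their place "tool_from_camera" (4x4, takes a point from camera to tool coordinates, whose origin is the TCP and whose axes are the flange's). Camera axes: x right, y down, z forward; pixel columns grow to the right and rows downward; lengths in m; the calibration is good to about 2 mm. A picture is of the moment at which its call begins: read the wrist's pose just before it. There is no depth.
- bot.job_done(): hands the job in; it is judged then, once.
Trained networks look in a picture, given as the dict that the camera call returned (one of the last four; its "shot" number tells which), for a name from the list of things; names that differ only in an ending like _2 or _b are one class to them, and where a whole thing is asked for, a point or a joint stands for the part that bears it (a point fixed in the world has none). Each returns a list of dicts, best first, with "conf" (0 to 1); they miss things now and then, are a little off and sometimes report something else, mostly with a low value. They report only what shows in the picture. A call takes as long as a camera call.
- bot.trace(query, picture): "region" (384x512 bool, what is visible of it).
- bot.spot_point(query, picture): "xyz" ([x, y, z] in m, in world coordinates, good to about 4 mm: a listed point, or the origin of a listed thing).
The state is a dict: "clock": time; "qpos": joint angles; "qd": joint speeds; "joint_efforts": joint torques, N m; "position": TCP position; "tool_rot": TCP orientation; "force": force on the tool from outside, world axes, zero at the start; "moment": the same for the moment, N m; "grip_width": finger opening in m; "finger_force": force on a finger pad.
Only numpy, scipy, OpenCV 4.12 (cv2) and the standard library are available. Lean on these libraries where they do the work, as an engineer would, in place of code of your own. Each camera call takes 0.05 s, during which the arm holds its last target. There are 200 camera calls.

TASK

Set up the router table for the next batch: lift the free end of the wooden fence and swing it round on its loose pivot bolt until the slot in its foot drops over the stud and the fence lies flat on the plate. Set the cutter speed too: the knob on the sloping control box has no marks, so turn it anticlockwise all the way back to its stop, then clockwise to the third click. Let go of both, and leave the star and the spanner on the plate and the push block beside it where they lie.

Things in the scene. Friction and masses are not known exactly. Their poses are not given: they have to be found in the camera images.
- selector_grip (a point): the blank round speed knob on the control box: black, fluted, 48 mm across, from 5 to 35 mm above the sloping face. The point is on its axis, 24 mm above the face, fixed (it does not turn with the knob): z is the knob's axis, out of the face, 30 degrees from vertical, leaning to the robot's side; x points up the slope, y across it. Pinch it along any line square to z. Its angle is not measured.
- selector_foot (a point): on the sloping face under the knob (bezel 60 mm wide, 3 mm high; grey box 150 x 150 mm, 132 mm high at the back); axes as selector_grip. Action: 7 detents 30 deg apart between firm stops; starts 2 to 5 clicks from the anticlockwise stop, seen facing the knob. A click resists with 0.1 N m, a stop more than 0.5 (a 45 N pinch then slips). Rules: joint selector = 0 at that stop, 0.524 rad a click.
- fence_grip (a point): where to hold the fence: in the middle of its beech board (20 mm thick, 45 mm high, 208 mm long, about 0.34 kg, on edge, notched half-way for the cutter), 60 mm from the slot centre, 200 mm from the pivot hole, 30 mm above its underside. y runs along the fence from pivot to slot, x across its thickness (pinch along x), z up.
- fence_slot (a point): centre of the slot in the flat steel foot at the fence's free end, on the foot's underside; foot 30 mm wide, 44 mm long, 5 mm thick; slot right through, closed all round, 12 mm wide (x), 26 mm long (y). Axes as fence_grip. The fence starts flat on the plate, swung 0.38 to 0.72 rad away from the stud, to the side away from the robot.
- pivot (a point): the loose pivot bolt, 6 mm thick, in a 10 mm square hole in the fence's other foot; its 20 mm washer stands 13 mm above the plate, so the free end lifts some 30 mm but the fence does not come off. The point is at the bolt's foot, on the plate's top, z up.
- cutter (a point): the router cutter, 16 mm thick, 16 mm high, half-way between pivot and stud and 12 mm to the robot's side of their line; the point is at its foot on the plate's top. The fence's notch clears it.
- stud (a point): the dark steel stud, 8 mm thick, with a tapered tip, that stands 13 mm above the aluminium plate (360 x 360 x 8 mm), in a thin 17 mm brass flange; the point is at its foot, on the plate's top, z up. It stands 260 mm from the pivot.
- star1: a flat pale blue wooden star lying on the plate near its edge on the robot's side, 80 mm across its points, 6 mm thick; origin at the centre of its underside. To be left alone.
- spanner: a flat bright steel collet spanner lying on the plate near its edge on the robot's side, about 140 mm long, 36 mm wide at the jaws, 5 mm thick; origin under the middle of its shank, x towards the jaws. To be left alone.
- push_block: a plywood push block with a bent round handle, on the bench to the right of the plate, 150 x 70 mm, 60 mm high; origin at the centre of its underside, x along it. To be left alone.

How it is judged:
By the outcome, as a careful person would: the job done as asked, in the order asked, and still so for the second after the job is handed in, with the robot touching nothing.
It also fails if it takes over 70 s, if anything falls off the work surface, if the arm or the gripper's body presses on something with over 40 N, if the wrist force passes 120 N, or if a joint passes its speed limit or range.

## Working session

There is one attempt and no reset: what is moved stays moved. The work goes in short steps, Python scripts to look and compute and a shell command to move; the robot and the scene stay as the last step left them, time stands still between calls to the robot, and variables do not carry over. Pictures are saved under pics/ and viewed, at most 10 in all, crops included, and the job is handed in when it is done.

```bash
mkdir -p pics; cat > h.py <<'E'
import numpy as np, cv2
from workcell import bot
from scipy.spatial.transform import Rotation as Ro
def save(n,name):
    cv2.imwrite(f'pics/{name}.png',cv2.cvtColor(n['img'],cv2.COLOR_RGB2BGR))
def pts(names,f):
    for q in names:
        r=bot.spot_point(q,f)
        print(q,[(np.round(d['xyz'],4).tolist(),round(d['conf'],2)) for d in r[:2]])
def proj(f,X,st=None):
    X=np.atleast_2d(X)
    if 'tool_from_camera' in f:
        T=np.eye(4);T[:3,:3]=Ro.from_euler('xyz',st['tool_rot']).as_matrix();T[:3,3]=st['position']
        M=np.linalg.inv(T@f['tool_from_camera']);R,t=M[:3,:3],M[:3,3]
    else: R,t=f['R'],f['t']
    c=X@np.array(R).T+t; p=c@np.array(f['intrinsics']).T
    return p[:,:2]/p[:,2:]
E
python3 - <<'E'
from h import *
s=bot.observe(); print(s, bot.tip_reach)
N=['selector_grip','selector_foot','fence_grip','fence_slot','pivot','cutter','stud','star1','spanner','push_block']
ims=[]
for c in('scene','top'):
    f=bot.grab_frame(c); print(c, np.round(-np.array(f['R']).T@f['t'],3)); pts(N,f); ims.append(f['img'])
    save(f,c+'0')
E
```

```text
{'clock': 0.0, 'qpos': array([ 1.09081031,  0.52206997, -0.03631653,  1.5999956 ,  0.02120677,
        1.02111492, -0.11280192]), 'qd': array([ 1.55254456e-05, -4.33953069e-04,  6.30922208e-05, -1.59044303e-03,
        5.67810187e-04,  6.82609622e-05,  1.42717345e-03]), 'joint_efforts': array([ 1.76414833e-03, -9.27122927e+01,  1.98031202e+00, -3.69936025e+01,
        1.78925134e-02,  8.05523247e-03, -1.59883057e-04]), 'position': array([ 0.24887041, -0.57303411,  0.30329538]), 'tool_rot': array([-3.14039395e+00,  9.74928508e-05,  4.09768078e-01]), 'force': array([0.57680764, 0.58787955, 0.03835175]), 'moment': array([-0.02502311, -0.0356883 ,  0.00222721]), 'finger_force': 0.0, 'grip_width': 0.08521416809942542} 0.0726
scene [ 1.046 -0.318  0.967]
selector_grip [([0.5573, 0.2891, 0.1154], 0.85)]
selector_foot [([0.5648, 0.2947, 0.0997], 0.69)]
fence_grip [([0.5835, -0.0364, 0.0389], 0.82)]
fence_slot [([0.6258, 0.004, 0.0087], 0.85)]
pivot [([0.4577, -0.1937, 0.0065], 0.58)]
cutter [([0.4631, -0.0581, 0.0087], 0.8)]
stud [([0.4847, 0.0663, 0.0101], 0.75)]
star1 [([0.3974, 0.0306, 0.0064], 0.49)]
spanner [([0.3956, -0.1457, 0.0036], 0.56)]
push_block [([0.4626, -0.0611, 0.009], 0.22)]
top [ 0.462 -0.077  0.961]
selector_grip [([0.5486, 0.2927, 0.1131], 0.95)]
selector_foot [([0.5669, 0.2926, 0.0945], 0.64)]
fence_grip [([0.5837, -0.0358, 0.038], 0.89)]
fence_slot [([0.6235, 0.0044, 0.0056], 0.83)]
pivot [([0.4572, -0.1905, 0.0102], 0.77)]
cutter [([0.4589, -0.059, 0.0059], 0.73)]
stud [([0.4834, 0.0652, 0.0086], 0.92)]
star1 [([0.3989, 0.0286, 0.0031], 0.73), ([0.51, -0.4271, -0.0025], 0.7)]
spanner [([0.395, -0.1439, 0.0065], 0.61), ([0.584, -0.0401, 0.0391], 0.38)]
push_block [([0.5099, -0.4339, 0.0002], 0.61)]
```

View pics/scene0.png

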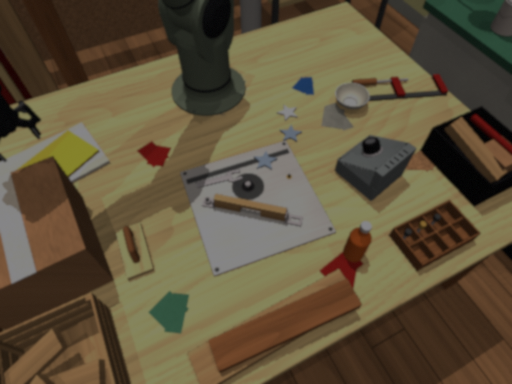

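View pics/top0.png

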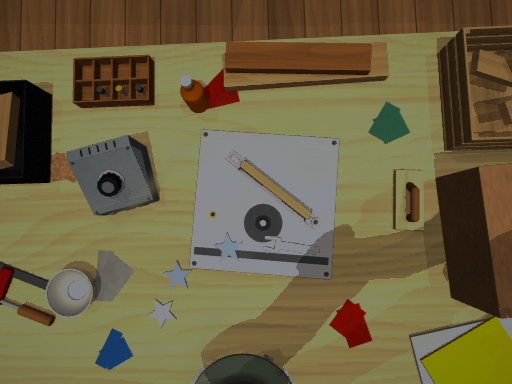

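The scene view shows the fence at (248,208), the stud at (291,176), the knob at (370,145) and the free end pointing away from the robot. The top view shows the pivot at (313,220), the slot at (237,160), the stud at (213,214) and the knob at (110,184), with the box turned about 15°. The measured points fit the text: the pivot–stud distance is 0.259 m and the heights agree. Next I go above the fence.

```bash
cat >> h.py <<'E'
def plan(pos,R,n,s=None):
    "n rows from measured pose to (pos,R), straight line; prints each row"
    s=s or bot.observe()
    R0=Ro.from_euler('xyz',s['tool_rot']); p0=np.array(s['position']); w=(R0.inv()*R).as_rotvec()/n
    rows=[]
    for i in range(n):
        Ri=R0*Ro.from_rotvec(w*i)
        rows.append(np.r_[np.round(Ri.inv().apply((np.array(pos)-p0)/n)*1000,1),np.round(w,4)].tolist())
    for r in rows: print(r)
down=lambda yaw:Ro.from_euler('xyz',[np.pi,0,yaw])
E
python3 - <<'E'
from h import *
plan([0.575,-0.045,0.22],down(np.deg2rad(49.6)),15)
E
```

```text
[34.0, -23.6, 5.6, -0.0, -0.0, -0.0304]
[34.7, -22.6, 5.6, -0.0, -0.0, -0.0304]
[35.3, -21.5, 5.6, -0.0, -0.0, -0.0304]
[36.0, -20.5, 5.6, -0.0, -0.0, -0.0304]
[36.6, -19.3, 5.6, -0.0, -0.0, -0.0304]
[37.2, -18.2, 5.6, -0.0, -0.0, -0.0304]
[37.7, -17.1, 5.6, -0.0, -0.0, -0.0304]
[38.2, -15.9, 5.6, -0.0, -0.0, -0.0304]
[38.7, -14.8, 5.6, -0.0, -0.0, -0.0304]
[39.1, -13.6, 5.6, -0.0, -0.0, -0.0304]
[39.5, -12.4, 5.6, -0.0, -0.0, -0.0304]
[39.8, -11.2, 5.6, -0.0, -0.0, -0.0304]
[40.2, -10.0, 5.6, -0.0, -0.0, -0.0304]
[40.4, -8.7, 5.6, -0.0, -0.0, -0.0304]
[40.7, -7.5, 5.6, -0.0, -0.0, -0.0304]
```

```bash
python3 -m jog '[[[34,-24,5,0,0,-0.03,1],[35,-23,5,0,0,-0.03,1],[35,-22,5,0,0,-0.03,1],[36,-20,5,0,0,-0.03,1],[37,-19,5,0,0,-0.03,1]]]' 45
python3 -m jog '[[[37,-18,5,0,0,-0.03,1],[38,-17,5,0,0,-0.03,1],[38,-16,5,0,0,-0.03,1],[39,-15,5,0,0,-0.03,1],[39,-14,5,0,0,-0.03,1]]]'
python3 -m jog '[[[39,-12,6,0,0,-0.03,1],[40,-11,6,0,0,-0.03,1],[40,-10,6,0,0,-0.03,1],[40,-9,6,0,0,-0.03,1],[40,-8,6,0,0,-0.03,1]]]'
python3 -m jog '[[[0,0,0,0,0,0,0.6],[0,0,0,0,0,0,0.6]]]'
python3 - <<'E'
from h import *
s=bot.observe(); f=bot.grab_frame('wrist'); save(f,'w1')
print(s['position'],s['tool_rot'])
pts(['fence_grip','fence_slot','pivot','stud','cutter'],f)
print(np.round(proj(f,[[0.4575,-0.192,0.008],[0.4841,0.0655,0.008],[0.5836,-0.036,0.038],[0.6245,0.0042,0.008]],s)))
E
```

```text
clock: 1.6
position: [0.3587, -0.3952, 0.2789]
tool_rot: [3.141, -0.0, 0.561]
force: [1.5, -1.1, 0.1]
grip_width: 0.0853
finger_force: 0.0
clock: 2.1
position: [0.4679, -0.2189, 0.2539]
tool_rot: [3.141, -0.0, 0.711]
force: [0.3, 0.6, 0.4]
grip_width: 0.0856
finger_force: 0.0
clock: 2.6
position: [0.5761, -0.0444, 0.2238]
tool_rot: [3.141, -0.0, 0.861]
force: [0.3, -1.2, -0.3]
grip_width: 0.0854
finger_force: 0.0
clock: 2.8
position: [0.5754, -0.0451, 0.2236]
tool_rot: [-3.141, 0.0, 0.861]
force: [-0.3, -1.2, 0.2]
grip_width: 0.0591
finger_force: 0.0
[ 0.57543561 -0.04514472  0.22357985] [-3.14114008e+00  2.30392036e-04  8.61248564e-01]
fence_grip [([0.5905, -0.045, 0.0361], 0.58)]
fence_slot [([0.6251, 0.0037, 0.0136], 0.58)]
pivot [([0.4554, -0.1907, 0.0082], 0.83)]
stud [([0.4869, 0.0646, 0.0088], 0.77)]
cutter [([0.4594, -0.0612, 0.0059], 0.86)]
[[260. 325.]
 [118. 159.]
 [255. 178.]
 [260. 114.]]
```

View pics/w1.png

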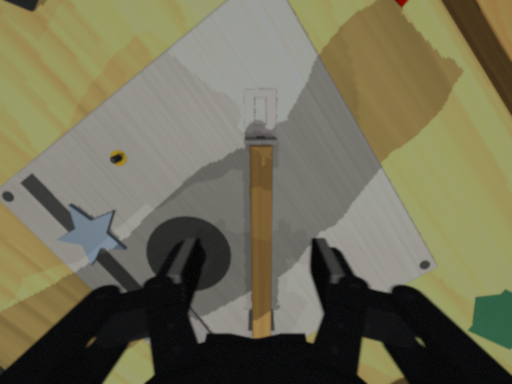

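The wrist view shows the fence running straight down the picture at column 261 and the slot near (260,106). The stud is at (118,158), matching its projection. I turn these pixels into world points before descending.

```bash
cat >> h.py <<'E'
def unproj(f,uv,z,st=None):
    if 'tool_from_camera' in f:
        T=np.eye(4);T[:3,:3]=Ro.from_euler('xyz',st['tool_rot']).as_matrix();T[:3,3]=st['position'];M=T@np.array(f['tool_from_camera']);R,c=M[:3,:3],M[:3,3]
    else: R=np.array(f['R']).T;c=-R@f['t']
    d=R@np.linalg.solve(np.array(f['intrinsics']),[uv[0],uv[1],1]); return c+d*(z-c[2])/d[2]
E
python3 - <<'E'
from h import *
s=bot.observe(); f=bot.grab_frame('wrist')
top=bot.grab_frame('top')
print('top slot/stud/pivot',unproj(top,(236,159),.012),unproj(top,(212.5,214),.015),unproj(top,(313,220),.02))
a=unproj(f,(261,148),.053,s);b=unproj(f,(262,325),.053,s);sl=unproj(f,(260,106),.012,s)
print(a,b,np.degrees(np.arctan2(*(a-b)[[1,0]])),sl, unproj(f,(118,157),.02,s))
u=(a-b)/np.linalg.norm(a-b); g=sl-u*.06; 
m=b+u*((g-b)@u);m[2]=.092;print('grip',m)
for z in (.13,.092): m[2]=z;plan(m,down(np.arctan2(u[1],u[0])),3)
v=bot.trace('fence_grip',f);r=v[0]['region'];ys,xs=np.nonzero(r);print([(y,xs[ys==y].min(),xs[ys==y].max()) for y in range(ys.min(),ys.max(),12)])
E
```

```text
top slot/stud/pivot [0.62419935 0.00358012 0.012     ] [0.48426707 0.06637346 0.015     ] [ 0.46238151 -0.1865507   0.02      ]
[ 0.60754476 -0.01769788  0.053     ] [ 0.48576485 -0.1622253   0.053     ] 49.88225488856442 [0.62955493 0.00838983 0.012     ] [0.49194197 0.06368193 0.02      ]
grip [ 0.59087665 -0.03747945  0.092     ]
[5.7, 2.0, 31.4, 0.0001, -0.0, -0.0039]
[5.7, 2.0, 31.4, 0.0001, -0.0, -0.0039]
[5.7, 2.0, 31.4, 0.0001, -0.0, -0.0039]
[5.7, 2.0, 44.0, 0.0001, -0.0, -0.0039]
[5.7, 2.0, 44.0, 0.0001, -0.0, -0.0039]
[5.7, 2.0, 44.0, 0.0001, -0.0, -0.0039]
[(87, np.int64(245), np.int64(273)), (99, np.int64(243), np.int64(274)), (111, np.int64(243), np.int64(274)), (123, np.int64(245), np.int64(273)), (135, np.int64(244), np.int64(274)), (147, np.int64(248), np.int64(270)), (159, np.int64(248), np.int64(270)), (171, np.int64(249), np.int64(270)), (183, np.int64(248), np.int64(270)), (195, np.int64(249), np.int64(270)), (207, np.int64(249), np.int64(270)), (219, np.int64(251), np.int64(269)), (231, np.int64(250), np.int64(269)), (243, np.int64(250), np.int64(270)), (255, np.int64(250), np.int64(270)), (267, np.int64(251), np.int64(270)), (279, np.int64(251), np.int64(270)), (291, np.int64(251), np.int64(270)), (303, np.int64(251), np.int64(269)), (315, np.int64(248), np.int64(272)), (327, np.int64(248), np.int64(273))]
```

```bash
python3 -m jog '[[[6,1,33,0,0,-0.004,0.6],[6,1,33,0,0,-0.004,0.6],[4,1,33,0,0,-0.004,0.6],[0,0,31,0,0,0,0.6],[0,0,0,0,0,0,0.6]]]' 45
python3 -m jog '[[[0,0,0,0,0,0,0],[0,0,0,0,0,0,0],[0,0,0,0,0,0,0],[0,0,0,0,0,0,0],[0,0,0,0,0,0,0]]]' 45
python3 - <<'E'
from h import *
s=bot.observe(); print(s['moment'],s['force']); f=bot.grab_frame('wrist'); save(f,'w2')
pts(['fence_slot','stud','pivot'],f)
print(proj(f,[[.4841,.0655,.02]],s))
E
```

```text
clock: 3.75
position: [0.5862, -0.0356, 0.0906]
tool_rot: [-3.137, 0.003, 0.872]
force: [0.5, 0.3, 0.1]
grip_width: 0.0509
finger_force: 0.0
clock: 4.25
position: [0.5888, -0.0359, 0.0958]
tool_rot: [3.14, -0.002, 0.871]
force: [-1.2, 0.4, 9.8]
grip_width: 0.0192
finger_force: 45.2
[ 0.04535662  0.44963251 -0.01511911] [-1.22088236  0.38661179  9.8255832 ]
fence_slot [([0.6245, 0.0036, 0.0108], 0.75)]
stud [([0.4879, 0.0703, 0.0079], 0.96)]
pivot []
[[ -0.35121414 231.60593769]]
```

View pics/w2.png

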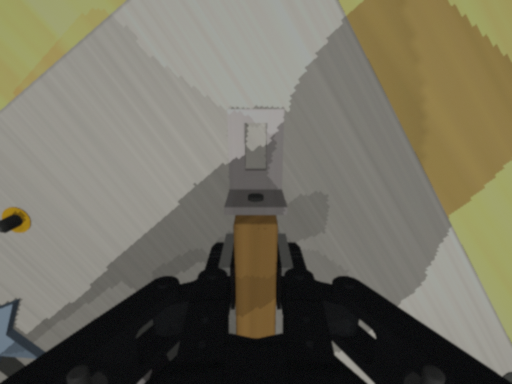

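The jaws hold the fence: width 19 mm, 45 N. The slot shows at (256,146) and the stud at (15,222). Next I lift with a tilt about the pivot, then swing most of the way.

```bash
python3 -m jog '[[[-1.7,0,-4.5,0,0.021,0,0],[-1.7,0,-4.5,0,0.021,0,0],[-1.7,0,-4.5,0,0.021,0,0],[-1.7,0,-4.5,0,0.021,0,0],[0,0,0,0,0,0,0]]]' 60
python3 - <<'E'
from h import *
s=bot.observe(); print(s['moment'],s['force'],s['tool_rot']); f=bot.grab_frame('wrist'); save(f,'w3')
for c in(f,bot.grab_frame('top')): pts(['fence_slot','fence_grip'],c)
E
```

```text
clock: 4.95
position: [0.5832, -0.0424, 0.1125]
tool_rot: [3.141, -0.085, 0.87]
force: [1.6, 0.3, 0.0]
grip_width: 0.0192
finger_force: 59.2
[-0.29630494  0.17164682  0.07582568] [1.57431252 0.29811635 0.0143465 ] [ 3.14098027 -0.08547096  0.87028169]
fence_slot [([0.626, 0.0005, 0.0286], 0.88)]
fence_grip [([0.5862, -0.0465, 0.0549], 0.92)]
fence_slot []
fence_grip []
```

```bash
python3 -m jog '[[[-0.4,-12,0,0.005,0,-0.06,0],[-0.4,-12,0,0.005,0,-0.06,0],[-0.4,-12,0,0.005,0,-0.06,0],[-0.4,-12,0,0.005,0,-0.06,0],[0,0,0,0,0,0,0]]]'
python3 -m jog '[[[-0.4,-12,0,0.005,0,-0.06,0],[-0.4,-12,0,0.005,0,-0.06,0],[-0.4,-12,0,0.005,0,-0.06,0],[-0.4,-12,0,0.005,0,-0.06,0],[0,0,0,0,0,0,0]]]'
python3 - <<'E'
from h import *
s=bot.observe(); print(s['moment'],s['force'],s['tool_rot']); f=bot.grab_frame('wrist'); save(f,'w4')
pts(['fence_slot','stud','fence_grip','pivot'],f)
t=bot.grab_frame('top');pts(['fence_slot','stud','fence_grip','pivot'],t)
E
```

```text
clock: 5.75
position: [0.5422, -0.0145, 0.1114]
tool_rot: [-3.141, -0.084, 1.115]
force: [0.2, 0.2, 1.8]
grip_width: 0.0192
finger_force: 59.3
clock: 6.25
position: [0.4975, 0.0006, 0.1114]
tool_rot: [3.142, -0.084, 1.354]
force: [1.1, -0.8, 2.0]
grip_width: 0.0188
finger_force: 59.3
[-0.83371066  0.01343078  0.14951117] [ 1.14946106 -0.83941003  2.00537493] [ 3.14150825 -0.08383986  1.35372009]
fence_slot [([0.514, 0.059, 0.0309], 0.95)]
stud [([0.4881, 0.07, 0.0097], 0.55)]
fence_grip [([0.4979, -0.0032, 0.0519], 0.78)]
pivot []
fence_slot []
stud []
fence_grip []
pivot [([0.457, -0.1922, 0.0083], 0.77)]
```

View pics/w4.png

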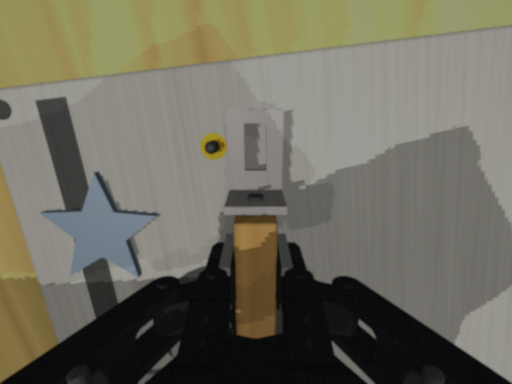

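The slot is at (255,147) and the stud at (212,147) with its flange at (213,146), about 30 mm apart sideways. I compute the remaining swing.

```bash
python3 - <<'E'
from h import *
s=bot.observe(); f=bot.grab_frame('wrist')
sl=unproj(f,(255,147),.031,s); st=unproj(f,(213,146),.010,s); st2=unproj(f,(211,147),.021,s)
P=np.array([.4573,-.192,0]);print(sl,st,st2)
a=lambda v:np.arctan2((v-P)[1],(v-P)[0])
for v in (sl,st,st2):print(a(v),np.hypot(*(v-P)[:2]))
c=cv2.resize(f['img'][90:210,190:310],(600,600),interpolation=cv2.INTER_CUBIC);save({'img':c},'c4')
E
```

```text
[0.5125919  0.06217439 0.031     ] [0.48668134 0.06715454 0.01      ] [0.48714096 0.06713933 0.021     ]
1.3565981421443347 0.26011884907723654
1.4579045645238526 0.2608147570999835
1.45614720030383 0.26085182460418915
```

View pics/c4.png

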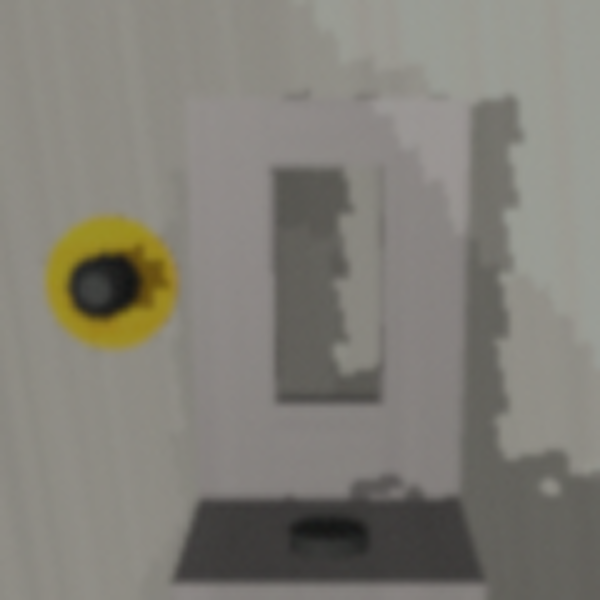

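The crop confirms this: slot centre about (328,285) in the crop, stud (105,287). The swing left is about 0.10 rad.

```bash
python3 -m jog '[[[-0.3,-10.3,0,0.004,0,-0.05,0],[-0.3,-10.3,0,0.004,0,-0.05,0],[0,0,0,0,0,0,0],[0,0,0,0,0,0,0]]]'
python3 - <<'E'
from h import *
s=bot.observe(); print(s['moment'],s['force'],s['tool_rot']); f=bot.grab_frame('wrist'); save(f,'w5')
pts(['fence_slot','stud'],f)
c=cv2.resize(f['img'][90:210,190:310],(600,600),interpolation=cv2.INTER_CUBIC);save({'img':c},'c5')
for z in(.010,.021): print(proj(f,[.4868,.0671,z],s))
E
```

```text
clock: 7.2
position: [0.4774, 0.0037, 0.1114]
tool_rot: [3.141, -0.084, 1.454]
force: [1.2, -0.1, 0.3]
grip_width: 0.0191
finger_force: 59.1
[-0.65092324 -0.18182938  0.19990498] [ 1.2468385  -0.08648395  0.3417065 ] [ 3.14061676 -0.08392493  1.45370739]
fence_slot [([0.4846, 0.062, 0.0295], 0.97)]
stud [([0.4893, 0.0686, 0.0088], 0.7)]
[[256.40229046 143.59667982]]
[[256.47695122 144.58642825]]
```

View pics/c5.png

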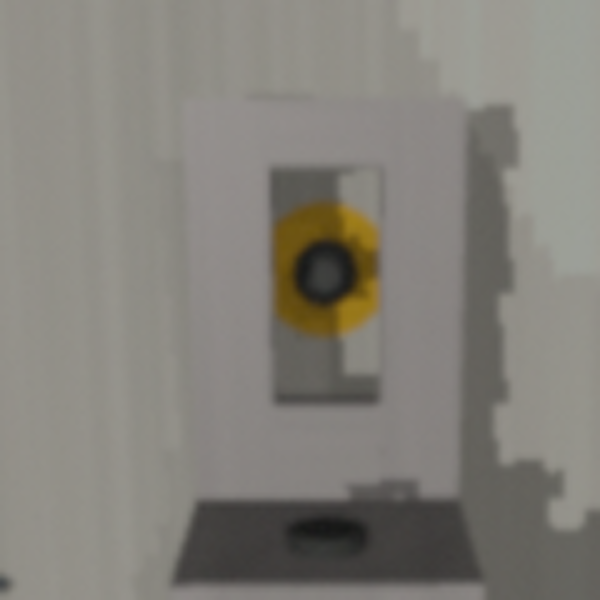

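The stud sits centred in the slot: stud (326,272), slot centre (327,285) in the crop. I lower it by reversing the lift.

```bash
python3 -m jog '[[[1.6,0,4,0,-0.021,0,0],[1.6,0,4,0,-0.021,0,0],[1.6,0,4,0,-0.021,0,0],[1.6,0,4,0,-0.021,0,0],[0,0,0,0,0,0,0]]]'
python3 - <<'E'
from h import *
s=bot.observe(); print(s['moment'],s['force'],s['tool_rot']); f=bot.grab_frame('wrist'); save(f,'w6')
pts(['fence_slot','stud','fence_grip'],f)
E
```

```text
clock: 7.85
position: [0.4785, 0.0116, 0.0955]
tool_rot: [3.141, 0.001, 1.455]
force: [2.0, -0.5, -2.4]
grip_width: 0.0192
finger_force: 59.7
[-0.15451193 -0.30034421  0.23355413] [ 1.97513568 -0.5253152  -2.37832653] [3.14071879e+00 9.67773484e-04 1.45456286e+00]
fence_slot [([0.4856, 0.0635, 0.0105], 0.84)]
stud [([0.4877, 0.0657, 0.0112], 0.88)]
fence_grip [([0.4815, 0.0036, 0.0368], 0.64)]
```

```bash
python3 -m jog '[[[0,0,1.5,0,0,0,0],[0,0,0,0,0,0,0],[0,0,0,0,0,0,0.45],[0,0,0,0,0,0,0.45],[0,0,0,0,0,0,0.45]]]'
python3 -m jog '[[[0,0,-30,0,0,0,0.45],[0,0,-40,0,0,0,0.45],[0,0,-40,0,0,0,0.45],[0,0,-30,0,0,0,0.45],[0,0,0,0,0,0,0.45]]]'
python3 - <<'E'
from h import *
s=bot.observe(); f=bot.grab_frame('wrist'); save(f,'w7')
pts(['fence_slot','stud','fence_grip','pivot'],f)
pts(['star1','spanner','selector_grip','selector_foot'],f)
t=bot.grab_frame('top');pts(['fence_slot','fence_grip','star1','spanner'],t)
E
```

```text
clock: 8.55
position: [0.4782, 0.0107, 0.0941]
tool_rot: [3.141, 0.0, 1.453]
force: [-0.3, 0.1, 0.3]
grip_width: 0.0388
finger_force: 0.0
clock: 9.05
position: [0.4795, 0.011, 0.2375]
tool_rot: [3.136, -0.001, 1.453]
force: [0.5, 0.5, -1.5]
grip_width: 0.0381
finger_force: 0.0
fence_slot [([0.4852, 0.0638, 0.0078], 0.75)]
stud [([0.4869, 0.0685, 0.0097], 0.74)]
fence_grip [([0.481, 0.0036, 0.0406], 0.74)]
pivot [([0.4558, -0.1911, 0.0116], 0.95)]
star1 [([0.3964, 0.0276, 0.0064], 0.87)]
spanner []
selector_grip []
selector_foot []
fence_slot []
fence_grip []
star1 []
spanner [([0.3962, -0.1447, 0.0066], 0.59)]
```

View pics/w7.png

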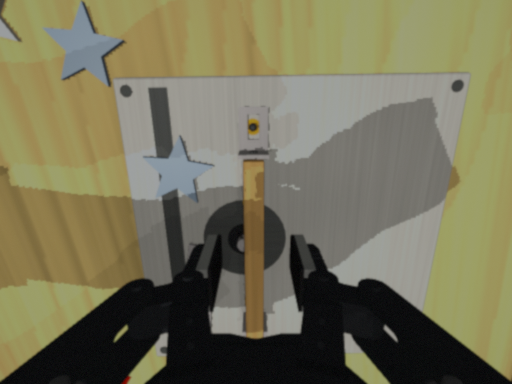

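The fence is home: the stud shows inside the slot at (254,127), and the foot's height of 0.008 says it lies flat. Next I move above the knob.

```bash
cat >> h.py <<'E'
def kR(al,psi): # tool orientation facing knob
    return Ro.from_rotvec(np.pi/6*np.array([np.sin(al),-np.cos(al),0]))*down(psi)
def kz(al): return np.array([-np.cos(al)*.5,-np.sin(al)*.5,np.sqrt(.75)])
E
python3 - <<'E'
from h import *
al=np.deg2rad(13); print(np.round(bot.observe()['qpos'],2))
g=np.array([.555,.292,.1155]); print(kR(al,.7).apply([0,0,1]))
plan(g+.154*kz(al),kR(al,np.deg2rad(40)),9)
E
```

```text
[ 0.22  0.42 -0.47  2.03  0.27  0.75 -0.53]
[ 0.48718503  0.11247553 -0.8660254 ]
[29.1, -3.2, -1.6, -0.0446, 0.0393, 0.082]
[28.8, -5.5, -0.7, -0.0446, 0.0393, 0.082]
[28.3, -7.9, 0.1, -0.0446, 0.0393, 0.082]
[27.5, -10.2, 0.8, -0.0446, 0.0393, 0.082]
[26.5, -12.5, 1.4, -0.0446, 0.0393, 0.082]
[25.4, -14.7, 1.8, -0.0446, 0.0393, 0.082]
[24.0, -16.8, 2.1, -0.0446, 0.0393, 0.082]
[22.4, -18.8, 2.2, -0.0446, 0.0393, 0.082]
[20.7, -20.6, 2.1, -0.0446, 0.0393, 0.082]
```

```bash
python3 -m jog '[[[29,-3,-1.5,-0.045,0.039,0.082,1],[29,-5.5,-1,-0.045,0.039,0.082,1],[28,-8,0,-0.045,0.039,0.082,1],[27.5,-10,1,-0.045,0.039,0.082,1],[26.5,-12.5,1.5,-0.045,0.039,0.082,1]]]' 45
python3 -m jog '[[[25.5,-14.5,2,-0.045,0.039,0.082,1],[24,-17,2,-0.045,0.039,0.082,1],[22.5,-19,2,-0.045,0.039,0.082,1],[20.5,-20.5,2,-0.045,0.039,0.082,1],[0,0,0,0,0,0,1]]]'
python3 - <<'E'
from h import *
s=bot.observe(); f=bot.grab_frame('wrist'); save(f,'w8')
print(s['position'],s['tool_rot'],np.round(s['qpos'],2))
pts(['selector_grip','selector_foot'],f)
al=np.deg2rad(13);g=np.array([.555,.292,.1155]);print(proj(f,[g,g-.024*kz(al)],s))
E
```

```text
clock: 10.25
position: [0.4795, 0.1581, 0.2424]
tool_rot: [2.958, -0.237, 1.058]
force: [0.6, -0.7, -0.3]
grip_width: 0.0852
finger_force: 0.0
clock: 10.75
position: [0.478, 0.236, 0.2428]
tool_rot: [2.894, -0.372, 0.869]
force: [-0.0, -0.7, 0.4]
grip_width: 0.0856
finger_force: 0.0
[0.47800554 0.23597727 0.24280304] [ 2.89395821 -0.37218282  0.86851857] [-0.73  0.35  0.1   2.19  0.59  0.23 -1.94]
selector_grip [([0.56, 0.2933, 0.1184], 0.78)]
selector_foot []
[[235.73695496 155.39699424]
 [239.07448904 148.98345426]]
```

View pics/w8.png

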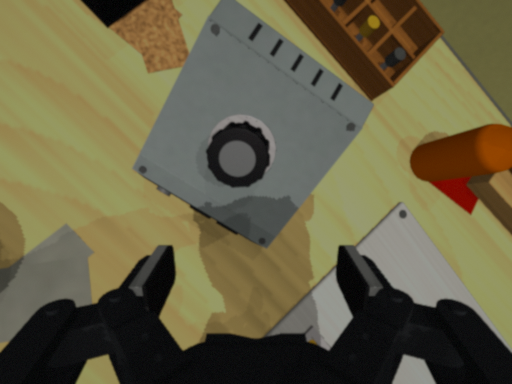

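The knob's top shows at (238,155) with its bezel at (244,147). The lower face edge runs (140,168)–(264,241). I get the box's yaw from that edge and the axis from the views.

```bash
python3 - <<'E'
from h import *
s=bot.observe(); f=bot.grab_frame('wrist'); t=bot.grab_frame('top'); sc=bot.grab_frame('scene')
for z in(.04,.055):
    a=unproj(f,(137,168),z,s);b=unproj(f,(264,241),z,s);d=a-b;print(a,b,np.linalg.norm(d),'al',np.degrees(np.arctan2(-d[0],d[1])))
z=.13;a=unproj(t,(68,153),z);b=unproj(t,(130,136),z);d=a-b;print(np.linalg.norm(d),np.degrees(np.arctan2(-d[0],d[1])))
# triangulate knob top centre from three views: black-disc region of top
from scipy.optimize import least_squares
def gray_top(fr,c,r=30):
    u,v=map(int,c);im=fr['img'].astype(int);g=im.sum(2)/3;return np.round(g[v-12:v+13:4,u-20:u+21:4]).astype(int)
pts(['selector_grip','selector_foot'],t);pts(['selector_grip','selector_foot'],sc)
for nm,fr in(('tk',t),('sk',sc)):
    c=proj(fr,[.556,.292,.12])[0].astype(int);im=fr['img'][c[1]-25:c[1]+25,c[0]-25:c[0]+25];print(nm,c)
    globals()[nm]=cv2.resize(im,(400,400),interpolation=cv2.INTER_CUBIC)
save({'img':np.hstack([tk,sk])},'k')
E
```

```text
[0.49483141 0.34810743 0.04      ] [0.53225091 0.20266521 0.04      ] 0.15017875838931136 al 14.42818839280923
[0.49506898 0.34465874 0.055     ] [0.53058052 0.20663237 0.055     ] 0.14252139610315173 al 14.42818839280919
0.14897094474518988 13.453425641307469
selector_grip [([0.5519, 0.2923, 0.1152], 0.91)]
selector_foot [([0.5653, 0.294, 0.0938], 0.56), ([0.4587, -0.062, 0.007], 0.51)]
selector_grip [([0.5574, 0.2906, 0.1166], 0.65)]
selector_foot [([0.5645, 0.2919, 0.0973], 0.92)]
tk [107 184]
sk [371 143]
```

View pics/k.png

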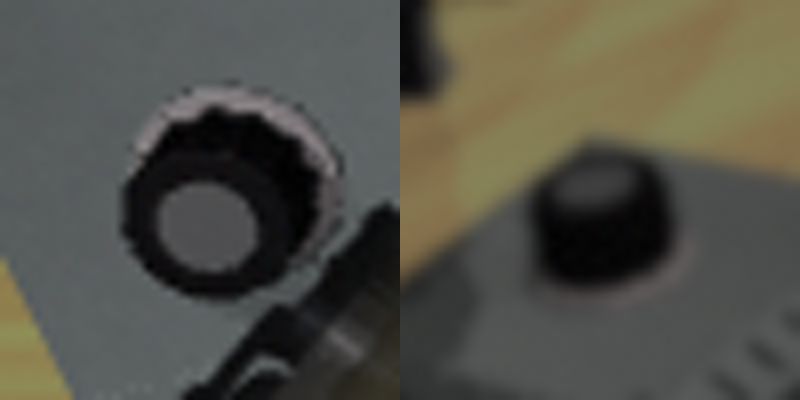

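In the crops the grey cap centre sits at top-camera pixel about (108.0,187.1) and scene pixel about (370.6,141.1), with wrist (238,155). I triangulate it.

```bash
python3 - <<'E'
from h import *
from scipy.optimize import least_squares
s=bot.observe(); f=bot.grab_frame('wrist'); t=bot.grab_frame('top'); sc=bot.grab_frame('scene')
fs=[(t,(108,187.1)),(sc,(370.6,141.1)),(f,(238,155))]
res=lambda X:np.concatenate([(proj(fr,X,s)[0]-np.array(uv)) for fr,uv in fs])
r=least_squares(res,[.55,.29,.12]);print(r.x,r.fun.round(1))
al=np.deg2rad(14); g=r.x-.011*kz(al); print('grip',g)
R0=Ro.from_euler('xyz',s['tool_rot']); print(R0.apply([0,0,1]),-kz(al))
g=np.mean([g,[.5555,.292,.1165]],axis=0); print(g)
plan(g+.114*kz(al),kR(al,np.deg2rad(55)),6)
E
```

```text
[0.5536659  0.28529776 0.13311884] [ 0.2 -2.1 -0.5 -0.7 -0.4  0.3]
grip [0.55900253 0.28662833 0.12359256]
[ 0.41492919  0.10732501 -0.90350158] [ 0.48514786  0.12096095 -0.8660254 ]
[0.55725126 0.28931417 0.12004628]
[5.9, -3.5, 6.0, -0.0086, 0.0104, -0.0242]
[6.0, -3.4, 6.0, -0.0086, 0.0104, -0.0242]
[6.0, -3.3, 6.0, -0.0086, 0.0104, -0.0242]
[6.0, -3.2, 6.1, -0.0086, 0.0104, -0.0242]
[6.0, -3.1, 6.1, -0.0086, 0.0104, -0.0242]
[6.0, -3.0, 6.1, -0.0086, 0.0104, -0.0242]
```

```bash
python3 -m jog '[[[7,-4,7,-0.01,0.012,-0.028,1],[7,-4,7,-0.01,0.012,-0.028,1],[7,-4,7,-0.01,0.012,-0.028,1],[7,-4,7,-0.01,0.012,-0.028,1],[7,-4,7,-0.01,0.012,-0.028,1]]]'
python3 - <<'E'
from h import *
s=bot.observe(); f=bot.grab_frame('wrist'); save(f,'w9'); al=np.deg2rad(14)
R0=Ro.from_euler('xyz',s['tool_rot']);print(np.round(s['qpos'],2),R0.apply([0,0,1]),-kz(al))
pts(['selector_grip','selector_foot'],f)
g=np.array([.557,.2895,.118]);print('g in tool',R0.inv().apply(g-s['position'])*1000)
print(proj(f,[g+.011*kz(al),g-.024*kz(al)],s))
E
```

```text
clock: 11.9
position: [0.5005, 0.2758, 0.2192]
tool_rot: [2.783, -0.387, 1.028]
force: [-0.3, -0.1, 0.5]
grip_width: 0.0854
finger_force: 0.0
[-0.84  0.45  0.17  2.16  1.15  0.16 -2.43] [ 0.4832537   0.12106475 -0.86706931] [ 0.48514786  0.12096095 -0.8660254 ]
selector_grip [([0.5556, 0.2923, 0.1169], 0.56)]
selector_foot []
g in tool [ -0.34192184   0.33195579 116.73279402]
[[255.22477786 226.11611077]
 [255.34462078 207.78452419]]
```

View pics/w9.png

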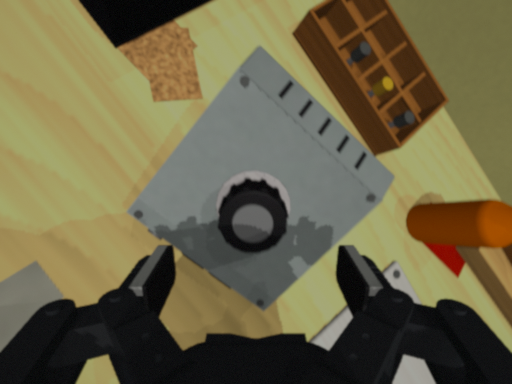

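Knob cap at (253,222) against a predicted (255,226), so I shift about +2 mm in tool x and −0.7 mm in y. That was one picture more than my limit of 10, so I'll view no more and work from numbers. Next I descend while turning away from the joint-7 limit.

```bash
python3 -m jog '[[[0.5,-0.2,8,0,0,-0.06,1],[0.5,-0.2,8,0,0,-0.06,1],[0.5,-0.1,8,0,0,-0.06,1],[0.5,0.2,8,0,0,-0.06,1],[0,0,0,0,0,0,1]]]' 45
python3 - <<'E'
from h import *
s=bot.observe(); f=bot.grab_frame('wrist'); al=np.deg2rad(14)
R0=Ro.from_euler('xyz',s['tool_rot']);print(np.round(s['qpos'],2),R0.apply([0,0,1]),-kz(al))
pts(['selector_grip','selector_foot'],f)
g=np.array([.5565,.2915,.1175]);print('g in tool',R0.inv().apply(g-s['position'])*1000)
E
```

```text
clock: 12.55
position: [0.5167, 0.2802, 0.1919]
tool_rot: [2.705, -0.292, 1.26]
force: [0.2, 0.5, -0.4]
grip_width: 0.0855
finger_force: 0.0
[-0.78  0.52  0.11  2.13  1.44  0.16 -2.47] [ 0.4822688   0.11919429 -0.86787645] [ 0.48514786  0.12096095 -0.8660254 ]
selector_grip [([0.5571, 0.2914, 0.1195], 0.77)]
selector_foot [([0.5576, 0.2948, 0.1182], 0.28)]
g in tool [ 0.56896192 -1.72256478 85.16504971]
```

```bash
python3 -m jog '[[[0.3,-0.6,10,0,0,0,1],[0.3,-0.6,10,0,0,0,1],[0,-0.4,10,0,0,0,1],[0,0,0,0,0,0,1],[0,0,0,0,0,0,1]]]'
python3 -m jog '[[[0,0,0,0,0,0,0],[0,0,0,0,0,0,0],[0,0,0,0,0,0,0],[0,0,0,0,0,0,0],[0,0,0,0,0,0,0]]]' 45
cat > mz.py <<'E'
from h import *
s=bot.observe();R0=Ro.from_euler('xyz',s['tool_rot']);al=np.deg2rad(14)
ref=kR(al,0); w=(ref.inv()*R0).as_rotvec()
print('spin deg',round(np.degrees(w[2]),1),'M tool',R0.inv().apply(s['moment']).round(2),'F tool',R0.inv().apply(s['force']).round(1),'q',s['qpos'].round(2),'tilt',(w[:2]).round(3),'pos',s['position'].round(4),'grip',round(s['finger_force'],1),round(s['grip_width'],4))
E
python3 mz.py
```

```text
clock: 13.2
position: [0.5252, 0.2819, 0.1675]
tool_rot: [2.711, -0.279, 1.259]
force: [0.6, -0.1, 0.6]
grip_width: 0.0853
finger_force: 0.0
clock: 13.7
position: [0.526, 0.2831, 0.1691]
tool_rot: [2.705, -0.279, 1.263]
force: [-0.4, -7.8, 18.9]
grip_width: 0.0467
finger_force: 43.3
spin deg -68.9 M tool [-1.69 -0.58 -0.05] F tool [ -2.1  10.4 -17.5] q [-0.44  0.58 -0.32  2.1   1.56  0.38 -2.51] tilt [-0.005 -0.014] pos [0.526  0.2831 0.1691] grip 43.3 0.0467
```

```bash
python3 -m jog '[[[0,0.5,-1,0,0,0,0],[0,0.5,-0.7,0,0,0,0],[0,0,0,0,0,0,0]]]'
python3 mz.py
```

```text
clock: 14.0
position: [0.526, 0.2828, 0.1696]
tool_rot: [2.708, -0.279, 1.262]
force: [18.4, 4.7, -15.2]
grip_width: 0.0464
finger_force: 52.5
spin deg -68.9 M tool [-1.26  0.77 -0.07] F tool [ 5.5  7.3 22.6] q [-0.44  0.58 -0.32  2.09  1.55  0.38 -2.5 ] tilt [-0.003 -0.016] pos [0.526  0.2828 0.1696] grip 52.5 0.0464
```

```bash
python3 -m jog '[[[0,1,0.9,0,0,0,0],[0,0,0,0,0,0,0]]]' 45; python3 mz.py
python3 -m jog '[[[0,0,0,0,0,-0.08,0],[0,0,0,0,0,-0.08,0],[0,0,0,0,0,-0.08,0],[0,0,0,0,0,0,0]]]'
python3 mz.py
```

```text
clock: 14.2
position: [0.5262, 0.2829, 0.1695]
tool_rot: [2.709, -0.279, 1.263]
force: [2.0, 0.7, 2.1]
grip_width: 0.0463
finger_force: 55.5
spin deg -68.9 M tool [-0.2  -0.1  -0.09] F tool [ 1.8  2.3 -0.8] q [-0.44  0.58 -0.32  2.09  1.55  0.38 -2.5 ] tilt [-0.002 -0.016] pos [0.5262 0.2829 0.1695] grip 55.5 0.0463
clock: 14.6
position: [0.5264, 0.2828, 0.1695]
tool_rot: [2.658, -0.172, 1.485]
force: [4.0, -0.9, 3.3]
grip_width: 0.0463
finger_force: 55.2
spin deg -82.8 M tool [-0.75 -0.11  0.07] F tool [ 0.   5.2 -1.1] q [-0.46  0.58 -0.3   2.09  1.55  0.37 -2.26] tilt [-0.    -0.016] pos [0.5264 0.2828 0.1695] grip 55.2 0.0463
```

```bash
python3 -m jog '[[[0,0,0,0,0,-0.1,0],[0,0,0,0,0,-0.1,0],[0,0,0,0,0,-0.07,0],[0,0,0,0,0,0,0]]]' >/dev/null; python3 mz.py
python3 -m jog '[[[0,0,0,0,0,-0.1,0],[0,0,0,0,0,-0.1,0],[0,0,0,0,0,-0.07,0],[0,0,0,0,0,0,0]]]'>/dev/null; python3 mz.py
python3 -m jog '[[[0,0,0,0,0,-0.1,0],[0,0,0,0,0,0,0]]]'>/dev/null; python3 mz.py
```

```text
spin deg -98.1 M tool [-1.18 -0.25  0.02] F tool [-1.   7.2 -2.1] q [-0.47  0.57 -0.27  2.1   1.55  0.36 -2.  ] tilt [ 0.002 -0.016] pos [0.5266 0.2827 0.1696] grip 55.2 0.0465
spin deg -113.6 M tool [-1.42 -0.57  0.17] F tool [-3.3  7.2 -1.2] q [-0.49  0.57 -0.25  2.1   1.55  0.35 -1.73] tilt [ 0.004 -0.016] pos [0.5268 0.2828 0.1698] grip 55.2 0.0465
spin deg -119.3 M tool [-1.46 -0.72  0.03] F tool [-3.4  7.9 -0.9] q [-0.5   0.57 -0.24  2.1   1.55  0.34 -1.63] tilt [ 0.005 -0.016] pos [0.5269 0.2828 0.1698] grip 55.2 0.0466
```

```bash
for i in 1; do python3 -m jog '[[[0,0.8,0,0,0,-0.1,0],[0,0,0,0,0,-0.07,0],[0,0,0,0,0,0,0]]]' >/dev/null; python3 mz.py; done
python3 -m jog '[[[0,0.5,0,0,0,-0.1,0],[0,0,0,0,0,0,0]]]'>/dev/null; python3 mz.py
```

```text
spin deg -129.0 M tool [-0.65 -0.84 -0.02] F tool [-4.4  4.9 -3.1] q [-0.51  0.57 -0.23  2.1   1.55  0.33 -1.46] tilt [ 0.007 -0.017] pos [0.5271 0.283  0.1699] grip 55.4 0.0462
spin deg -134.8 M tool [-0.23 -0.78 -0.13] F tool [-4.2  2.4 -4.4] q [-0.52  0.57 -0.22  2.1   1.54  0.33 -1.35] tilt [ 0.008 -0.018] pos [0.5273 0.2831 0.17  ] grip 55.6 0.0466
```

```bash
python3 -m jog '[[[-0.5,0,-0.1,0,0,-0.1,0],[0,0,0,0,0,-0.07,0],[0,0,0,0,0,0,0]]]' >/dev/null; python3 mz.py
python3 -m jog '[[[0,0,0,0,0,-0.1,0],[0,0,0,0,0,-0.05,0],[0,0,0,0,0,0,0]]]'>/dev/null; python3 mz.py
python3 -m jog '[[[0,0,0,0,0,-0.1,0],[0,0,0,0,0,0,0]]]'>/dev/null; python3 mz.py
```

```text
spin deg -144.4 M tool [-0.45 -1.01  0.42] F tool [-6.7  3.2 -2.1] q [-0.53  0.57 -0.2   2.1   1.54  0.32 -1.19] tilt [ 0.01  -0.017] pos [0.5277 0.2828 0.1703] grip 55.3 0.0463
spin deg -153.1 M tool [-0.22  1.31 -0.03] F tool [ 4.6  1.8 -3.4] q [-0.54  0.57 -0.19  2.1   1.54  0.31 -1.04] tilt [ 0.016 -0.015] pos [0.5263 0.2839 0.1695] grip 55.4 0.0467
spin deg -158.9 M tool [-0.32  1.87  0.01] F tool [ 5.4  1.7 -3.4] q [-0.55  0.57 -0.18  2.1   1.54  0.31 -0.94] tilt [ 0.018 -0.015] pos [0.5259 0.284  0.1693] grip 55.5 0.0461
```

```bash
python3 -m jog '[[[0.3,0,0,0,0,-0.08,0],[0,0,0,0,0,0,0]]]' >/dev/null; python3 mz.py
python3 -m jog '[[[0.3,0,0,0,0,-0.08,0],[0,0,0,0,0,0,0]]]'>/dev/null; python3 mz.py
python3 -m jog '[[[0,0,0,0,0,-0.08,0],[0,0,0,0,0,0,0]]]'>/dev/null; python3 mz.py
```

```text
spin deg -163.5 M tool [-0.08  3.38 -0.02] F tool [13.4  1.1 -6.7] q [-0.55  0.57 -0.18  2.1   1.54  0.3  -0.86] tilt [ 0.023 -0.014] pos [0.5244 0.2845 0.1685] grip 55.9 0.0465
spin deg -168.0 M tool [-0.38  2.66  0.32] F tool [10.7  2.3 -3.6] q [-0.56  0.57 -0.17  2.1   1.54  0.3  -0.79] tilt [ 0.023 -0.014] pos [0.5246 0.2842 0.1684] grip 55.8 0.0466
spin deg -172.6 M tool [-0.8   0.81 -0.1 ] F tool [ 1.7  3.8 -0.5] q [-0.56  0.57 -0.16  2.1   1.54  0.3  -0.71] tilt [ 0.019 -0.015] pos [0.5263 0.2837 0.1694] grip 55.4 0.0465
```

```bash
python3 -m jog '[[[0,0,0,0,0,-0.08,0],[0,0,0,0,0,0,0]]]' >/dev/null; python3 mz.py
python3 -m jog '[[[0,0,0,0,0,-0.08,0],[0,0,0,0,0,0,0]]]'>/dev/null; python3 mz.py
python3 -m jog '[[[0,0,0,0,0,-0.08,0],[0,0,0,0,0,0,0]]]'>/dev/null; python3 mz.py
```

```text
spin deg -177.1 M tool [-1.   -0.48  0.48] F tool [-5.2  5.   2.1] q [-0.57  0.57 -0.15  2.1   1.54  0.29 -0.63] tilt [ 0.017 -0.014] pos [0.5272 0.2836 0.1699] grip 55.1 0.0461
spin deg 178.3 M tool [-1.07  0.41 -0.06] F tool [-0.   4.4 -0.7] q [-0.57  0.57 -0.14  2.1   1.54  0.29 -0.55] tilt [-0.02   0.013] pos [0.5266 0.2836 0.1696] grip 55.3 0.0464
spin deg 173.8 M tool [-1.19  0.3   0.96] F tool [-0.3  4.9 -0.8] q [-0.58  0.57 -0.14  2.1   1.54  0.28 -0.47] tilt [-0.02   0.013] pos [0.5266 0.2836 0.1696] grip 55.3 0.0463
```

```bash
python3 -m jog '[[[0,0,0,0,0,0,0],[0,0,0,0,0,0,0]]]' >/dev/null; python3 mz.py
python3 -m jog '[[[0,0,0,0,0,-0.04,0],[0,0,0,0,0,0,0]]]'>/dev/null; python3 mz.py
python3 -m jog '[[[0,0,0,0,0,0,0]]]'>/dev/null; python3 mz.py
```

```text
spin deg 173.9 M tool [-1.19  0.28  0.83] F tool [-0.8  4.8 -1.4] q [-0.58  0.57 -0.14  2.1   1.54  0.28 -0.48] tilt [-0.02   0.012] pos [0.5266 0.2836 0.1696] grip 55.3 0.0465
spin deg 171.5 M tool [-1.15  0.08 -0.07] F tool [-1.4  4.5  0.4] q [-0.58  0.57 -0.13  2.1   1.54  0.28 -0.44] tilt [-0.02   0.012] pos [0.5266 0.2836 0.1695] grip 55.1 0.0462
spin deg 171.6 M tool [-1.18  0.14 -0.05] F tool [-1.7  5.5 -0.3] q [-0.58  0.57 -0.13  2.1   1.54  0.28 -0.44] tilt [-0.02   0.012] pos [0.5266 0.2836 0.1696] grip 55.1 0.0461
```

```bash
python3 -m jog '[[[0,0,0,0,0,-0.02,0],[0,0,0,0,0,0,0]]]' >/dev/null; python3 mz.py|cut -c1-75
python3 -m jog '[[[0,0,0,0,0,-0.02,0],[0,0,0,0,0,0,0]]]' >/dev/null; python3 mz.py|cut -c1-75
python3 -m jog '[[[0,0,0,0,0,-0.02,0],[0,0,0,0,0,0,0]]]' >/dev/null; python3 mz.py|cut -c1-75
python3 -m jog '[[[0,0,0,0,0,-0.02,0],[0,0,0,0,0,0,0]]]' >/dev/null; python3 mz.py|cut -c1-75
python3 -m jog '[[[0,0,0,0,0,-0.02,0],[0,0,0,0,0,0,0]]]' >/dev/null; python3 mz.py|cut -c1-75
python3 -m jog '[[[0,0,0,0,0,-0.02,0],[0,0,0,0,0,0,0]]]' >/dev/null; python3 mz.py|cut -c1-75
```

```text
spin deg 170.5 M tool [-1.19  0.24  0.96] F tool [-0.8  4.6 -0.4] q [-0.58 
spin deg 169.3 M tool [-0.99  0.95  0.18] F tool [ 1.9  5.  -2.5] q [-0.59 
spin deg 168.2 M tool [-1.27  0.99  1.46] F tool [ 2.   5.4 -3.2] q [-0.59 
spin deg 167.0 M tool [-1.26  0.22  0.89] F tool [-1.1  4.5  0.1] q [-0.59 
spin deg 165.9 M tool [-1.19 -0.49  0.35] F tool [-4.2  5.4  0.9] q [-0.59 
spin deg 164.7 M tool [-1.1   0.39 -0.  ] F tool [-1.9  4.9 -1.8] q [-0.59
```

Torque ramps up to 1.5 N m and slips within about 1° of turning, so the knob is firmly at the anticlockwise stop. Now clockwise by 90°, checking on the way.

```bash
python3 -m jog '[[[0,0,0,0,0,0.1,0],[0,0,0,0,0,0.1,0],[0,0,0,0,0,0.06,0],[0,0,0,0,0,0,0]]]' >/dev/null; python3 mz.py
python3 -m jog '[[[0,0,0,0,0,0.1,0],[0,0,0,0,0,0.1,0],[0,0,0,0,0,0.06,0],[0,0,0,0,0,0,0]]]' >/dev/null; python3 mz.py
python3 -m jog '[[[0,0,0,0,0,0.1,0],[0,0,0,0,0,0.1,0],[0,0,0,0,0,0.06,0],[0,0,0,0,0,0,0]]]' >/dev/null; python3 mz.py
```

```text
spin deg 179.7 M tool [-1.3   0.57 -0.05] F tool [ 0.7  5.3 -1.9] q [-0.57  0.57 -0.15  2.1   1.54  0.29 -0.58] tilt [-0.02   0.014] pos [0.5265 0.2837 0.1695] grip 55.4 0.0463
spin deg -165.4 M tool [-1.34  0.86  0.03] F tool [ 1.   5.4 -1.4] q [-0.55  0.57 -0.17  2.1   1.54  0.3  -0.83] tilt [ 0.017 -0.015] pos [0.5266 0.2837 0.1695] grip 55.3 0.0466
spin deg -150.5 M tool [-1.28  1.07 -0.02] F tool [ 2.5  5.8 -0.8] q [-0.53  0.57 -0.2   2.1   1.54  0.32 -1.09] tilt [ 0.014 -0.015] pos [0.5266 0.2838 0.1696] grip 55.2 0.0465
```

Torque stays small, so the knob turns freely with the grip. I finish the 90° (to −105.3°) and release.

```bash
python3 -m jog '[[[0,0,0,0,0,0.1,0],[0,0,0,0,0,0.1,0],[0,0,0,0,0,0.06,0],[0,0,0,0,0,0,0]]]' >/dev/null; python3 mz.py
python3 -m jog '[[[0,0,0,0,0,0.1,0],[0,0,0,0,0,0.1,0],[0,0,0,0,0,0.06,0],[0,0,0,0,0,0,0]]]' >/dev/null; python3 mz.py
python3 -m jog '[[[0,0,0,0,0,0.1,0],[0,0,0,0,0,0.1,0],[0,0,0,0,0,0.06,0],[0,0,0,0,0,0,0]]]' >/dev/null; python3 mz.py
```

```text
spin deg -135.6 M tool [-1.17  1.34 -0.02] F tool [5.1 5.4 0.1] q [-0.52  0.57 -0.22  2.1   1.55  0.33 -1.34] tilt [ 0.011 -0.016] pos [0.5266 0.2839 0.1696] grip 55.2 0.0461
spin deg -120.7 M tool [-0.78  1.27 -0.01] F tool [5.9 5.2 4.2] q [-0.5   0.57 -0.24  2.09  1.55  0.34 -1.6 ] tilt [ 0.008 -0.017] pos [0.5268 0.2837 0.1696] grip 55.3 0.0461
spin deg -105.8 M tool [-0.53  1.43  0.06] F tool [6.1 3.7 3.2] q [-0.48  0.57 -0.27  2.09  1.55  0.35 -1.86] tilt [ 0.005 -0.017] pos [0.5268 0.2837 0.1696] grip 55.2 0.0463
```

```bash
python3 -m jog '[[[0,0,0,0,0,0,1],[0,0,0,0,0,0,1],[0,0,0,0,0,0,1],[0,0,0,0,0,0,1],[0,0,0,0,0,0,1]]]'
python3 -m jog '[[[0,0,-10,0,0,0,1],[0,0,-20,0,0,0,1],[0,0,-30,0,0,0,1],[0,0,-30,0,0,0,1],[0,0,0,0,0,0,1]]]'; python3 mz.py
python3 - <<'E'
from h import *
for c in('top','scene'):
    f=bot.grab_frame(c);print(c);pts(['fence_slot','fence_grip','stud','star1','spanner','push_block','selector_grip'],f)
E
```

```text
clock: 22.7
position: [0.5268, 0.2828, 0.1694]
tool_rot: [2.633, 0.024, 1.844]
force: [-1.0, -0.3, 0.8]
grip_width: 0.0857
finger_force: 0.0
clock: 23.2
position: [0.4835, 0.2732, 0.251]
tool_rot: [2.629, 0.023, 1.845]
force: [-0.5, -0.6, -1.3]
grip_width: 0.0854
finger_force: 0.0
spin deg -106.1 M tool [ 0.5   0.02 -0.02] F tool [-0.4 -1.2  0.8] q [-0.46  0.38 -0.34  2.15  1.15  0.4  -1.49] tilt [ 0.003 -0.014] pos [0.4835 0.2732 0.251 ] grip 0.0 0.0854
top
fence_slot [([0.4846, 0.0604, 0.0079], 0.9)]
fence_grip []
stud [([0.4864, 0.0679, 0.0056], 0.74)]
star1 []
spanner [([0.3954, -0.1477, 0.0066], 0.78)]
push_block [([0.5105, -0.431, -0.0021], 0.59)]
selector_grip [([0.551, 0.2919, 0.1138], 0.9)]
scene
fence_slot [([0.4827, 0.067, 0.009], 0.65)]
fence_grip [([0.477, 0.0061, 0.0392], 0.95), ([0.5632, 0.2962, 0.0986], 0.46)]
stud [([0.4831, 0.0687, 0.0093], 0.94)]
star1 [([0.3997, 0.0309, 0.0058], 0.59)]
spanner [([0.3939, -0.148, 0.0034], 0.57)]
push_block [([0.5121, -0.428, 0.0012], 0.84)]
selector_grip [([0.5543, 0.2883, 0.114], 0.84)]
```

The fence is flat on the stud, the knob is released, and the star, spanner and push block are where they were. I hand the job in.

```bash
python3 -c "
from workcell import bot
print(bot.job_done())"
```

```text
the job is handed in; nothing more can be done
None
```

I handed the job in at about 23 s: the fence lies flat over the stud; the knob went to its anticlockwise stop and then 90° clockwise, the third click by turn angle; nothing else moved; I viewed 11 pictures, one over the limit of 10.

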